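# Warm the red wax jar on the boot warmer's carousel

## Robot

A 6-joint arm with a two-finger parallel gripper is mounted at the origin on the work surface. World frame = base frame: x ahead of the robot, y to its left, z up, the work surface at z = 0. Lengths are in m, angles in rad, forces in N, time in s.
With the tool pointing down it reaches from about 0.375 to 0.825 m from the base axis. Payload 5.5 kg.
Tool frame: the origin (TCP) lies at the very end of the fingers, on their centre line; the grasp point (between the pads) lies 19 mm behind it; z points along the fingers, y is the line along which they close (so a half turn about z gives the same grasp; the last joint's range is limited). The gripper opens to 85 mm and grips with 20 to 120 N. Pads are 22 mm wide; open, the fingers measure 114 mm over their backs; the gripper's body (76 mm by 85 mm) begins 54 mm behind the grasp point. The pads swing forward as they close: fully open they stand 13 mm farther back than shut.
Start: joints at [1.3, 0.314, -0.047, 1.21, 0, 1.571], TCP at [0.16, 0.578, 0.231] pointing down, gripper open.
Joint ranges: [-2.67, 2.67], [-0.69, 1.73], [-1.03, 1.25], [-2.08, 2.16], [-1.42, 1.45], [-3.14, 3.14]. Speed limits (rad/s): [2.39, 2.39, 3.01, 3.14, 3.14, 3.14].

## Interface

Orientations are given as a unit quaternion [x, y, z, w].
In Python, from workcell import * gives the robot as it stands.
- The arm moves only by the shell command python3 -m creep 'ROWS' [FORCE]. ROWS is JSON, a list that holds one entry, the list of rows, each a list of 7 numbers: the opening, from 0 (shut) to 1 (fully open), then the shift along the tool's x, y, z in m, then the turn, a rotation vector about the tool's x, y, z in degrees. In form: [[[claw, dx, dy, dz, rx, ry, rz], ...]]. A call has 1 to 5 rows; each row shifts and turns the commanded pose from where the row before left it, along the tool's axes as they then stand; what a row does not reach is not made up. A row lasts 1/12 s, in which the tool goes at most 41.7 mm and 7.16 degrees, less where a joint would pass 70% of its speed; a pose out of reach is approached as far as the arm can. A call is refused whole if a number of a shift passes 0.0417 or a number of a turn 7.16, either way. A call with a gripper value outside its range is refused whole. The fingers move at their own pace and stop on an object; FORCE is the grip in N (left out, the last holds). Time passes only in rows, so rows that do not move let the fingers close. It gives the time, the measured TCP pose, the force, the opening and the grip force at its end, in the units of the state.
- get_state(): the state, without advancing time (a new reading comes with each control period).
- read_camera(name): name is "scene" or "top" or "wrist"; returns a dict with "pixels" (420x560x3 uint8, red, green, blue), "vertical_fov" (degrees; the focal length in pixels is half the picture's height over the tangent of half this angle, whatever the lens; pixels are square), "cx", "cy" (the principal point, pixels), "D" ([k1, k2, p1, p2, k3] as OpenCV has them; the pictures are not rectified), "world_from_camera" (4x4, takes a point from camera to world coordinates). Camera axes: x right, y up, looking along -z (the intrinsics and any distortion apply to the point x, -y, -z); pixel columns grow to the right and rows downward; lengths in m; the calibration is good to about 2 mm. A picture is of the moment at which its call begins. There is no depth.
- close_job(): hands the job in; it is judged then, once.
The state is a dict: "t": time; "joint_pos": joint angles; "joint_velocities": joint speeds; "tau": joint torques, N m; "tcp_pos": TCP position; "ee_rot": TCP orientation; "ft_force": force on the tool from outside, world axes, zero at the start; "moment": the same for the moment, N m; "grip_width": finger opening in m; "grasp_force": force on a finger pad.
Only numpy, scipy, OpenCV 4.12 (cv2) and the standard library are available. Lean on these libraries where they do the work, as an engineer would, in place of code of your own. Each camera call takes 0.05 s, during which the arm holds its last target. There are 200 camera calls.

## Task

Soften the boot wax: turn the boot warmer's ribbed metal heat sleeve to 2 (its red pointer at the two dots), and then turn the carousel by the chrome knob at its centre until the red-lidded jar stands squarely in front of the copper warm-air outlet. Hold the carousel still there: the program finishes while the gripper is still holding the knob, with the sleeve left at 2 and the other things on the console not disturbed.

Things in the scene. Friction and masses are not known exactly. Their poses are not given: they have to be found in the camera images.
- warmer: fixed boot warmer tray, ribbed grey plastic, 320 (x) x 460 (y) x 22 mm; origin: centre of its underside, z up; front edge (red rocker switch, not used) is -x. In its frame, mm: heat sleeve on a dark square pod (124 wide, top at height 35) at (0, 150); carousel axis at (10, -90); copper outlet block, 24 x 60, top at height 70 with a white mark, at (-126, -90), in front of the carousel.
- heat_sleeve (a joint): heat sleeve's angle in rad, growing clockwise as seen from above: settings 0 (white ring), 1 (one dot), 2 (two dots), 3 (three dots) are spring detents at 0, 0.70, 1.40 and 2.10; stops just beyond 0 and 3. It settles into the nearest detent when let go; turning it takes about 0.1 N m.
- sleeve_grip (a point): on the heat sleeve's vertical axis at the height to grip, 17 mm below its top, 30 mm above the pod. The sleeve is an upright knurled aluminium drum, 44 mm diameter, 46 mm tall, free all round: pinch it across from above at any yaw. A red line on top and a red pointer at its foot (reaching 34 mm from the axis, 8 mm high) point at the white dots on the pod's far (+x) side.
- turntable (a joint): carousel's angle in rad, growing counter-clockwise as seen from above; the red jar faces the outlet at 0 (or any whole turn). Turns freely both ways for more than a whole turn with light friction (about 0.02 N m), no detents and no spring.
- knob_grip (a point): on the carousel's vertical axis at the height to grip its knob, 142 mm above the console. The round chrome knob is fixed to the turntable and turns it: 44 mm diameter, 36 mm tall, underside at 122 mm and top at 158 mm above the console (16 mm above this point), on a 26 mm post. Free all round: pinch it across from above at any yaw.
- red_jar (a point): centre of the red-lidded jar (white dot on the lid), one of five wax jars of 49 mm diameter clipped onto the walnut turntable (216 mm diameter). The point is 78 mm from the carousel's axis and 65 mm above the console; jar tops are at 84 mm. The other lids are black, brown, cream and navy.
- outlet_spot (a point): where red_jar must come to: the point 78 mm from the carousel's axis towards the outlet, 65 mm above the console. It is fixed to the tray.
- bowl: white porcelain trinket bowl, 104 mm across, 42 mm high; origin at the centre of its underside. Leave alone.
- door_key: brass door key on a 36 mm steel ring, about 110 mm long, 5 mm thick; origin near its middle. Leave alone.
- shoehorn: stainless steel shoehorn lying flat, 190 mm long, 44 mm wide, 6 mm thick; origin near its middle. Leave alone.
- umbrella_handle: lying walnut crook handle with a chrome cap, 170 mm long, 29 mm thick; origin in its straight part, on the underside. Leave alone.
- shoe_brush: shoe brush, walnut back and dark bristles, 150 x 45 x 34 mm; origin at the centre of its underside. Leave alone.
- polish_tin: flat round tin with a dark green lid, 74 mm across, 26 mm high; origin at the centre of its underside. Leave alone.

How it is judged:
On the way, in this order (a step that is already met when the one before it is completed fails the run):
1. the heat sleeve is at setting 2 (value of joint heat_sleeve between 1.25 and 1.55 rad), for 0.4 s.
2. the red jar stands in front of the outlet, held by the knob (horizontal distance between red_jar and outlet_spot below 0.009 m and velocity of joint turntable between -0.05 and 0.05 rad/s and contact force between the fingers and carousel_knob above 2 N), for 0.3 s.
At the end, for the whole second after the job is handed in: the heat sleeve is at 2 (within 0.15 rad), the red jar's centre is within 9 mm of its place in front of the outlet (about 6.5 degrees), the carousel is still (below 0.05 rad/s), and the fingers are still holding the knob with more than 2 N (all of step 1 and all of step 2); the arm keeps its last pose, push and grip.
It fails at once if another thing on the console was moved by more than 20 mm (distance of any of bowl, door_key, shoehorn, umbrella_handle, shoe_brush, polish_tin from where it was at the start of the episode above 0.02 m).
It also fails if it takes over 61 s, if anything falls off the work surface, if the arm or the gripper's body presses on something with over 40 N, if the wrist force passes 120 N, or if a joint passes its speed limit or range.

## Working session

There is one attempt and no reset: what is moved stays moved. The work goes in short steps, Python scripts to look and compute and a shell command to move; the robot and the scene stay as the last step left them, time stands still between calls to the robot, and variables do not carry over. Pictures are saved under pics/ and viewed, at most 10 in all, crops included, and the job is handed in when it is done.

```bash
mkdir -p pics; cat > h.py <<'E'
from workcell import *
import numpy as np, cv2
def K(c):
    h=c["pixels"].shape[0]; f=h/2/np.tan(np.radians(c["vertical_fov"])/2)
    return np.array([[f,0,c["cx"]],[0,f,c["cy"]],[0,0,1]])
def onplane(c,uv,z):
    p=cv2.undistortPoints(np.array(uv,float).reshape(-1,1,2),K(c),np.array(c["D"],float)).reshape(-1,2)
    T=np.array(c["world_from_camera"]); d=np.c_[p[:,0],-p[:,1],-np.ones(len(p))]@T[:3,:3].T
    return T[:3,3]+d*((z-T[2,3])/d[:,2])[:,None]
def save(c,n): cv2.imwrite(f"pics/{n}.png",c["pixels"][:,:,::-1])
E
python3 - <<'E'
from h import *
c=read_camera("top"); save(c,"top0"); print(c["world_from_camera"],c["vertical_fov"])
s=get_state(); print(s["t"],s["tcp_pos"],s["ee_rot"],s["grip_width"])
import pickle; pickle.dump(c,open("top0.pkl","wb"))
E
```

```text
[[ 0.01159549  0.98092055 -0.19406293  0.23690019]
 [-0.99978979  0.01465529  0.01433878 -0.01459603]
 [ 0.01690925  0.19385587  0.98088428  1.49633369]
 [ 0.          0.          0.          1.        ]] 48.36008762912425
0.05 [0.16033314 0.577594   0.23045373] [ 1.34966147e-01  9.90849861e-01 -8.24874535e-04 -1.12682314e-04] 0.08490314267777478
```

View pics/top0.png

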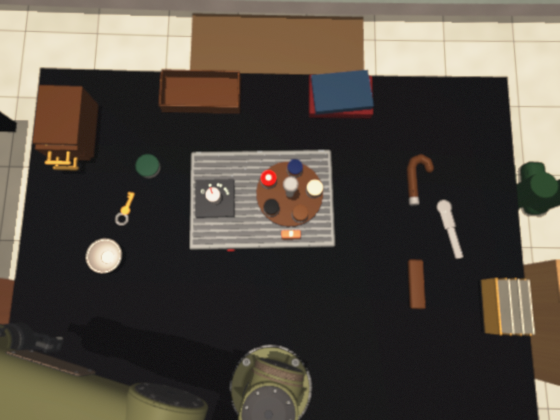

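The top view shows the warmer with corners near (192,152), (332,150), (333,246) and (190,248). The sleeve is at (213,195), the knob at (291,184), the red lid at (268,178) and the outlet at (291,233).

```bash
python3 - <<'E'
from h import *
import pickle; c=pickle.load(open("top0.pkl","rb")); im=c["pixels"]
cv2.imwrite("pics/crop0.png",cv2.resize(im[140:260,180:345,::-1],None,fx=4.8,fy=4.8,interpolation=cv2.INTER_CUBIC))
P=onplane(c,[[192,151],[332,150],[333.5,246],[190,248]],0.022)
print(P.round(4))
ctr=P[:,:2].mean(0); u=(P[0]-P[1]+P[3]-P[2])[:2]; yaw=np.arctan2(-u[0],u[1])
R=np.array([[np.cos(yaw),-np.sin(yaw)],[np.sin(yaw),np.cos(yaw)]])
print("ctr",ctr,"yaw",np.degrees(yaw))
for n,p in dict(sleeve=(0,.15),axis=(.01,-.09),outlet=(-.126,-.09)).items(): print(n,ctr+R@p)
print("sleevetop",onplane(c,[[213,195]],.081),"knob",onplane(c,[[291,184]],.158),"out",onplane(c,[[291,233]],.07),"red",onplane(c,[[268,178]],.084))
E
```

```text
[[ 0.735   0.2675  0.022 ]
 [ 0.7467 -0.193   0.022 ]
 [ 0.4276 -0.1951  0.022 ]
 [ 0.4152  0.2581  0.022 ]]
ctr [0.58111197 0.03437843] yaw 1.5151806534170407
sleeve [0.5771457  0.18432599]
axis [ 0.59348824 -0.05532568]
outlet [ 0.45753579 -0.05892177]
sleevetop [[0.57381793 0.18475398 0.081     ]] knob [[ 0.59252419 -0.0544185   0.158     ]] out [[ 0.45985539 -0.05838283  0.07      ]] red [[0.63036698 0.01540543 0.084     ]]
```

View pics/crop0.png

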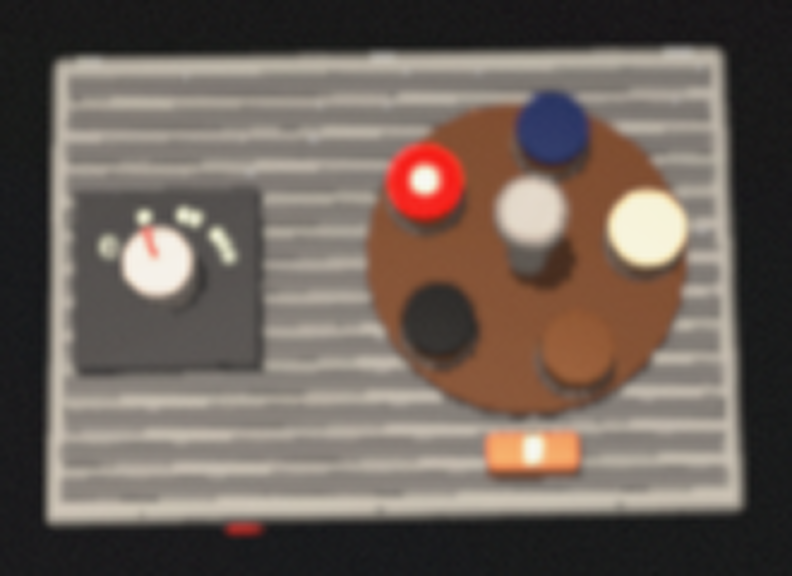

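The sleeve is at 1 (one dot), so it needs +40° clockwise. The red jar needs about 119° counter-clockwise. I'll move above the sleeve at the current height.

```bash
python3 -m creep '[[[1,-0.0337,-0.0179,0,0,0,0],[1,-0.0337,-0.0179,0,0,0,0],[1,-0.0337,-0.0179,0,0,0,0],[1,-0.0337,-0.0179,0,0,0,0],[1,-0.0337,-0.0179,0,0,0,0]]]' 40; python3 -m creep '[[[1,-0.0337,-0.0179,0,0,0,0],[1,-0.0337,-0.0179,0,0,0,0],[1,-0.0337,-0.0179,0,0,0,0],[1,-0.0337,-0.0179,0,0,0,0],[1,-0.0337,-0.0179,0,0,0,0]]]'
```

```text
t: 0.47
tcp_pos: [0.2996, 0.4452, 0.2307]
ee_rot: [0.135, 0.991, -0.0, -0.0]
ft_force: [1.3, -0.1, 0.6]
grip_width: 0.0854
grasp_force: 0.0
t: 0.88
tcp_pos: [0.4381, 0.3138, 0.2309]
ee_rot: [0.135, 0.991, -0.0, -0.0]
ft_force: [-0.2, 0.7, 0.1]
grip_width: 0.0854
grasp_force: 0.0
```

```bash
python3 -m creep '[[[1,-0.0337,-0.0179,0,0,0,0],[1,-0.0337,-0.0179,0,0,0,0],[1,-0.0337,-0.0179,0,0,0,0],[1,0,0,0,0,0,0],[1,0,0,0,0,0,0]]]'; python3 - <<'E'
from h import *
s=get_state(); print(s["t"],s["joint_pos"],s["tcp_pos"],s["ee_rot"])
c=read_camera("wrist"); save(c,"w1"); print(c["world_from_camera"])
import pickle; pickle.dump(c,open("w1.pkl","wb"))
E
```

```text
t: 1.3
tcp_pos: [0.5212, 0.235, 0.2305]
ee_rot: [0.137, 0.991, -0.0, -0.001]
ft_force: [0.1, 1.1, -0.0]
grip_width: 0.0858
grasp_force: 0.0
1.3 [ 4.23567637e-01  2.61632176e-01 -1.18349229e-01  1.19217374e+00
  1.90357637e-04  6.98161262e-01] [0.52116471 0.23504064 0.23047531] [ 1.36865900e-01  9.90589347e-01 -2.80792879e-04 -6.25947455e-04]
[[ 2.70731228e-01 -9.21364136e-01 -2.78913483e-01  4.49622926e-01]
 [ 9.62654505e-01  2.58832211e-01  7.93863378e-02  2.54962975e-01]
 [-9.51931182e-04 -2.89989681e-01  9.57029299e-01  3.73191068e-01]
 [ 0.00000000e+00  0.00000000e+00  0.00000000e+00  1.00000000e+00]]
```

View pics/w1.png

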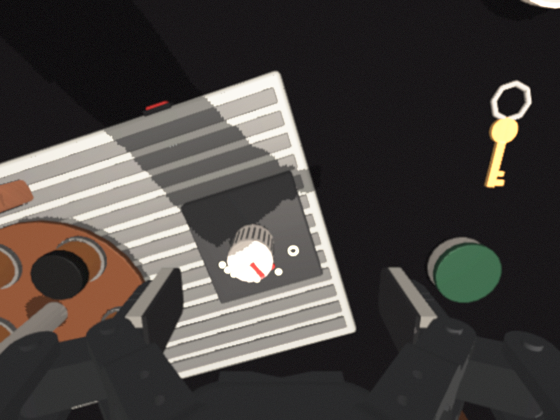

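The wrist view shows the sleeve top near (250,262), with its red line towards the single dot at (278,271). Everything around it is clear.

```bash
python3 - <<'E'
from h import *
import pickle; c=pickle.load(open("w1.pkl","rb"))
m=(c["pixels"].min(2)>225).astype(np.uint8); n,l,st,ce=cv2.connectedComponentsWithStats(m)
i=[k for k in range(1,n) if abs(ce[k]-[250,262]).max()<14 and st[k,4]>300]; print(st[i],ce[i])
P=onplane(c,[[250,262]],.081)[0]; print(P)
from scipy.spatial.transform import Rotation as Ro
s=get_state(); R=Ro.from_quat(s["ee_rot"]).as_matrix()
for q in (P[:2],(0.575,.185)): print(R.T@(np.r_[q,0.046]-s["tcp_pos"]))
E
```

```text
[[ 219  241   54   41 1277]] [[248.88175411 262.07361002]]
[0.57792226 0.18811514 0.081     ]
[-0.06881696 -0.03054666  0.18448881]
[-0.06684113 -0.03433345  0.18449423]
```

```bash
python3 -m creep '[[[1,-0.034,-0.0163,0.012,0,0,0],[1,-0.0338,-0.0164,0.012,0,0,0],[1,0,0,0.03,0,0,0],[1,0,0,0.03,0,0,0],[1,0,0,0,0,0,0]]]' 40;python3 -m creep '[[[1,0,0,0.035,0,0,0],[1,0,0,0.035,0,0,0],[1,0,0,0.03,0,0,0],[1,0,0,0,0,0,0]]]'; python3 -m creep '[[[0.3,0,0,0,0,0,0],[0.3,0,0,0,0,0,0],[0.3,0,0,0,0,0,0],[0.3,0,0,0,0,0,0],[0.3,0,0,0,0,0,0]]]'
```

```text
t: 1.77
tcp_pos: [0.5723, 0.1867, 0.1413]
ee_rot: [0.134, 0.991, -0.002, -0.005]
ft_force: [-1.9, -0.7, -1.1]
grip_width: 0.0856
grasp_force: 0.0
t: 2.1
tcp_pos: [0.5719, 0.1872, 0.0428]
ee_rot: [0.134, 0.991, -0.002, -0.004]
ft_force: [-2.1, -0.1, -0.2]
grip_width: 0.085
grasp_force: 0.0
t: 2.52
tcp_pos: [0.5788, 0.1878, 0.0504]
ee_rot: [0.135, 0.991, 0.001, 0.002]
ft_force: [-1.1, -0.7, 6.4]
grip_width: 0.0429
grasp_force: 39.8
```

Gripped at 43 mm. Turning 41° clockwise.

```bash
python3 -m creep '[[[0.3,0,0,0,0,0,6.8],[0.3,0,0,0,0,0,6.8],[0.3,0,0,0,0,0,6.8],[0.3,0,0,0,0,0,6.8],[0.3,0,0,0,0,0,6.8]]]'; python3 -m creep '[[[0.3,0,0,0,0,0,6.8],[0.3,0,0,0,0,0,0],[0.3,0,0,0,0,0,0],[0.3,0,0,0,0,0,0],[0.3,0,0,0,0,0,0]]]'; python3 - <<'E'
from h import *
s=get_state(); print(s["joint_pos"],s["moment"]); c=read_camera("top"); save(c,"t2")
cv2.imwrite("pics/t2c.png",cv2.resize(c["pixels"][160:230,180:250,::-1],None,fx=6,fy=6,interpolation=cv2.INTER_CUBIC))
E
```

```text
t: 2.93
tcp_pos: [0.5782, 0.187, 0.0504]
ee_rot: [0.422, 0.907, 0.001, 0.001]
ft_force: [-3.0, -2.8, 9.5]
grip_width: 0.0432
grasp_force: 40.0
t: 3.35
tcp_pos: [0.5781, 0.1868, 0.0503]
ee_rot: [0.472, 0.882, 0.001, 0.001]
ft_force: [-3.6, -2.8, 9.8]
grip_width: 0.0433
grasp_force: 40.0
[ 3.13232161e-01  4.52197565e-01 -2.80662044e-01  8.35249785e-01
 -1.12530962e-03  1.29643845e+00] [-0.63222451  0.77655066 -0.03345485]
```

The tool turned 40.8°. Releasing and rising.

```bash
python3 -m creep '[[[1,0,0,0,0,0,0],[1,0,0,0,0,0,0],[1,0,0,0,0,0,0],[1,0,0,0,0,0,0],[1,0,0,0,0,0,0]]]'; python3 -m creep '[[[1,0,0,-0.03,0,0,0],[1,0,0,-0.04,0,0,0],[1,0,0,-0.04,0,0,0],[1,0,0,-0.04,0,0,0],[1,0,0,-0.03,0,0,0]]]'; python3 - <<'E'
from h import *
from scipy.spatial.transform import Rotation as Ro
s=get_state(); print(s["tcp_pos"],s["joint_pos"]); c=read_camera("wrist"); save(c,"w3")
R=Ro.from_quat(s["ee_rot"]).as_matrix()
print(R.T@(np.array([.593,-.055,.23])-s["tcp_pos"]))
E
```

```text
t: 3.82
tcp_pos: [0.5771, 0.1872, 0.0475]
ee_rot: [0.472, 0.882, 0.0, 0.0]
ft_force: [0.2, -0.6, 0.1]
grip_width: 0.0852
grasp_force: 0.0
t: 4.23
tcp_pos: [0.5776, 0.1873, 0.2309]
ee_rot: [0.472, 0.882, 0.001, 0.001]
ft_force: [1.8, 0.2, 0.5]
grip_width: 0.0858
grasp_force: 0.0
[0.57757789 0.18734726 0.23086747] [ 3.13649848e-01  3.24887577e-01 -3.24579707e-02  1.21065972e+00
  1.74385741e-05  1.29641728e+00]
[-0.21019598 -0.12160573  0.00069562]
```

View pics/w3.png

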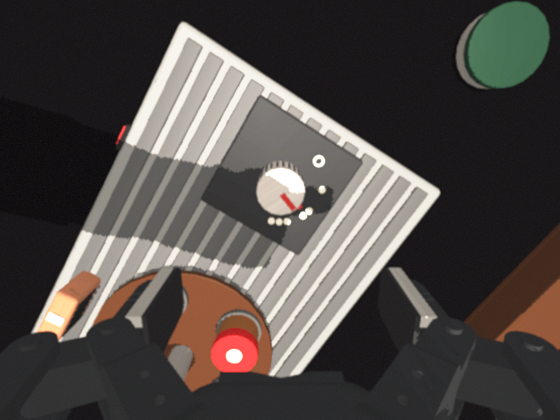

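The red pointer at (299,208) is at the two dots, (305,213), so setting 2 is done. Now over to the carousel, then turning the tool +42° for wrist room.

```bash
python3 -m creep '[[[1,-0.035,-0.0198,0,0,0,0],[1,-0.035,-0.0198,0,0,0,0],[1,-0.035,-0.0198,0,0,0,0],[1,-0.035,-0.0198,0,0,0,0],[1,-0.035,-0.0198,0,0,0,0]]]'; python3 -m creep '[[[1,-0.035,-0.0198,0,0,0,0],[1,0,0,0,0,0,7],[1,0,0,0,0,0,7],[1,0,0,0,0,0,7],[1,0,0,0,0,0,7]]]';python3 -m creep '[[[1,0,0,0,0,0,7],[1,0,0,0,0,0,7],[1,0,0,0,0,0,0],[1,0,0,0,0,0,0]]]'; python3 - <<'E'
from h import *
s=get_state(); print(s["tcp_pos"],s["joint_pos"]); c=read_camera("wrist"); save(c,"w4")
import pickle; pickle.dump(c,open("w4.pkl","wb"))
E
```

```text
t: 4.7
tcp_pos: [0.5914, -0.0151, 0.227]
ee_rot: [0.472, 0.882, -0.0, -0.0]
ft_force: [1.1, 0.4, -0.4]
grip_width: 0.0851
grasp_force: 0.0
t: 5.12
tcp_pos: [0.5944, -0.0541, 0.2267]
ee_rot: [0.674, 0.739, -0.0, -0.0]
ft_force: [-0.1, 0.1, 0.1]
grip_width: 0.0851
grasp_force: 0.0
t: 5.45
tcp_pos: [0.5945, -0.0535, 0.2269]
ee_rot: [0.755, 0.655, -0.0, -0.0]
ft_force: [0.5, -0.4, -0.2]
grip_width: 0.0854
grasp_force: 0.0
[ 0.59449122 -0.05352548  0.22692695] [-8.97957986e-02  3.09662804e-01 -6.23031682e-02  1.19928147e+00
  3.83618056e-06  1.62271356e+00]
```

View pics/w4.png

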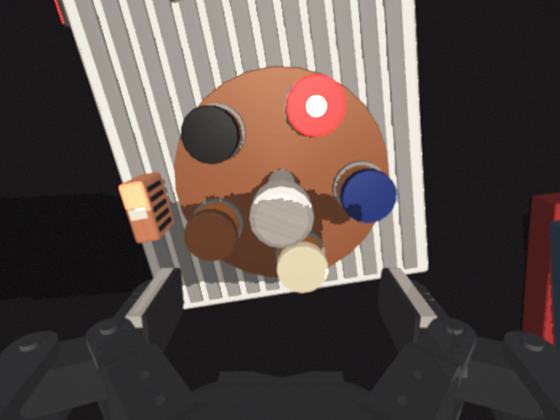

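The wrist view has the knob top at about (281,215), the red jar's dot at (316,106) and the outlet's white mark at (138,213). The fingers are clear on both sides.

```bash
python3 - <<'E'
from h import *
import pickle; c=pickle.load(open("w4.pkl","rb"))
k=onplane(c,[[281,215]],.158)[0]; r=onplane(c,[[316,106]],.085)[0]; o=onplane(c,[[138,213]],.07)[0]
print(k,r,o)
t=pickle.load(open("top0.pkl","rb"))
m=cv2.inRange(t["pixels"],(200,0,0),(255,60,60)); ys,xs=np.nonzero(m[165:195,255:285]); print(xs.mean()+255,ys.mean()+165)
r2=onplane(t,[[xs.mean()+255,ys.mean()+165]],.085)[0]; print(r2)
a=lambda p,q:np.degrees(np.arctan2(*(p-q)[1::-1]))%360
for rr in(r,r2):
  for ax in (k,np.array([.595,-.053,0])): print(a(rr,ax),a(o,ax),np.linalg.norm((rr-ax)[:2]))
E
```

```text
[ 0.59531032 -0.04824614  0.158     ] [0.63308566 0.01627595 0.085     ] [ 0.45892715 -0.05583062  0.07      ]
268.2983870967742 177.67741935483872
[0.63114535 0.01447204 0.085     ]
59.652582441759336 183.18302770007992 0.07476681125041028
61.19943936876956 181.19170960801046 0.07905488040614202
60.25783210826447 183.18302770007992 0.07223378349656441
61.82166634628154 181.19170960801046 0.07654385833386933
```

About 120° counter-clockwise is needed, and J6 has room (93° to -27°). Descending and gripping.

```bash
python3 -m creep '[[[1,0.0015,0,0.035,0,0,0],[1,0,0,0.035,0,0,0],[1,0,0,0.034,0,0,0],[1,0,0,0,0,0,0]]]' 30; python3 -m creep '[[[0.3,0,0,0,0,0,0],[0.3,0,0,0,0,0,0],[0.3,0,0,0,0,0,0],[0.3,0,0,0,0,0,0],[0.3,0,0,0,0,0,0]]]'; python3 -m creep '[[[0.3,0,0,0,0,0,-6],[0.3,0,0,0,0,0,-6],[0.3,0,0,0,0,0,-6],[0.3,0,0,0,0,0,-6],[0.3,0,0,0,0,0,-6]]]'
```

```text
t: 5.83
tcp_pos: [0.5898, -0.0516, 0.1166]
ee_rot: [0.756, 0.655, -0.004, -0.004]
ft_force: [-2.1, 0.3, -0.9]
grip_width: 0.0856
grasp_force: 0.0
t: 6.25
tcp_pos: [0.5951, -0.052, 0.1261]
ee_rot: [0.756, 0.654, 0.001, 0.001]
ft_force: [-5.3, 0.6, 6.1]
grip_width: 0.043
grasp_force: 31.8
t: 6.67
tcp_pos: [0.5955, -0.0519, 0.126]
ee_rot: [0.559, 0.829, 0.001, 0.001]
ft_force: [-3.7, -0.0, 5.5]
grip_width: 0.0436
grasp_force: 31.6
```

```bash
for i in 1 2; do python3 -m creep '[[[0.3,0,0,0,0,0,-6],[0.3,0,0,0,0,0,-6],[0.3,0,0,0,0,0,-6],[0.3,0,0,0,0,0,-6],[0.3,0,0,0,0,0,-6]]]'; done; python3 -m creep '[[[0.3,0,0,0,0,0,-6],[0.3,0,0,0,0,0,-6],[0.3,0,0,0,0,0,-5],[0.3,0,0,0,0,0,-3],[0.3,0,0,0,0,0,0]]]'; python3 - <<'E'
from h import *
from scipy.spatial.transform import Rotation as Ro
s=get_state(); print(s["tcp_pos"],s["joint_pos"])
c=read_camera("top"); cw=read_camera("wrist"); im=np.hstack([cv2.resize(c["pixels"][140:260,180:340],(420,315)),cv2.resize(cw["pixels"],(380,315))]); cv2.imwrite("pics/t5.png",im[:,:,::-1])
import pickle; pickle.dump((c,cw),open("t5.pkl","wb"))
A=np.array([.595,-.052,0])
for t,n in((c,"top"),(cw,"wrist")):
  m=cv2.inRange(t["pixels"],(190,0,0),(255,70,70)); n_,l,st,ce=cv2.connectedComponentsWithStats(m)
  for k in range(1,n_):
    if st[k,4]>25:
      x,y,w,h=st[k,:4]; p=onplane(t,[[x+w/2-.5,y+h/2-.5]],.085)[0]; d=p-A; print(n,st[k],p,np.linalg.norm(d[:2]),np.degrees(np.arctan2(d[1],d[0]))%360)
E
```

```text
t: 7.08
tcp_pos: [0.5958, -0.0517, 0.1261]
ee_rot: [0.325, 0.946, 0.001, 0.001]
ft_force: [-1.9, 2.2, 4.1]
grip_width: 0.0432
grasp_force: 31.6
t: 7.5
tcp_pos: [0.596, -0.0513, 0.1261]
ee_rot: [0.07, 0.998, 0.001, 0.002]
ft_force: [-3.1, 2.7, 3.9]
grip_width: 0.0433
grasp_force: 31.6
t: 7.92
tcp_pos: [0.596, -0.0511, 0.126]
ee_rot: [-0.103, 0.995, 0.001, 0.002]
ft_force: [-2.7, 4.5, 6.1]
grip_width: 0.043
grasp_force: 31.7
[ 0.59598285 -0.05108724  0.1260403 ] [-0.08670493  0.36766672 -0.21786569  0.98217563  0.00215958 -0.29348703]
wrist [ 289   61   38   85 1902] [ 0.51842095 -0.05311626  0.085     ] 0.07658718898224103 180.8351189233373
```

View pics/t5.png

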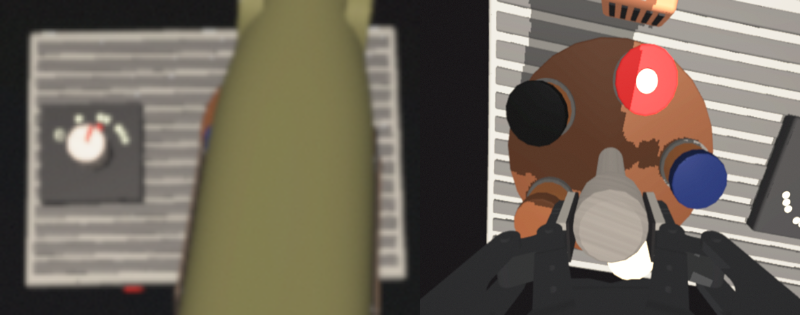

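The sleeve still points at two dots in the top view. In the wrist view the red lid's dot at about (334,108) is still a little short of the outlet.

```bash
python3 - <<'E'
from h import *
import pickle; c,cw=pickle.load(open("t5.pkl","rb"))
m=(cw["pixels"].min(2)>200).astype(np.uint8); n,l,st,ce=cv2.connectedComponentsWithStats(m)
for k in range(1,n):
  if np.hypot(*(ce[k]-[334,108]))<15:
    p=onplane(cw,[ce[k]],.085)[0]
    for A in ([.5955,-.0515,0],):
      d=p-A; print(ce[k],p,np.hypot(*d[:2]),np.degrees(np.arctan2(d[1],d[0]))%360)
E
```

```text
[333.95323741 107.6822542 ] [ 0.51788823 -0.03902754  0.085     ] 0.07860755948656908 170.8704434996985
```

```bash
python3 -m creep '[[[0.3,0,0,0,0,0,-5],[0.3,0,0,0,0,0,-4],[0.3,0,0,0,0,0,-1.7],[0.3,0,0,0,0,0,0],[0.3,0,0,0,0,0,0]]]'; python3 -m creep '[[[0.3,0,0,0,0,0,0],[0.3,0,0,0,0,0,0],[0.3,0,0,0,0,0,0],[0.3,0,0,0,0,0,0],[0.3,0,0,0,0,0,0]]]'; python3 - <<'E'
from h import *
cw=read_camera("wrist"); save(cw,"w6"); print(get_state()["ee_rot"])
m=(cw["pixels"].min(2)>200).astype(np.uint8); n,l,st,ce=cv2.connectedComponentsWithStats(m)
for k in range(1,n):
  if st[k,4]>80:
    p=onplane(cw,[ce[k]],.085)[0]; d=p-[.5955,-.0515,0]; r=np.hypot(*d[:2])
    if .06<r<.095: print(ce[k],p,r,np.degrees(np.arctan2(d[1],d[0]))%360)
E
```

```text
t: 8.43
tcp_pos: [0.5959, -0.0509, 0.126]
ee_rot: [-0.194, 0.981, 0.001, 0.002]
ft_force: [-3.2, 4.1, 6.9]
grip_width: 0.0432
grasp_force: 31.7
t: 8.85
tcp_pos: [0.5959, -0.0509, 0.126]
ee_rot: [-0.194, 0.981, 0.001, 0.002]
ft_force: [-3.0, 4.4, 6.0]
grip_width: 0.0432
grasp_force: 31.7
[-1.94335522e-01  9.80933115e-01  7.83998481e-04  1.82057669e-03]
[334.47368421 107.81440443] [ 0.51687285 -0.05326917  0.085     ] 0.0786470495564746 181.28897964561668
[400.32022472 304.85393258] [0.60836144 0.03511    0.085     ] 0.08755974155508413 81.5534008242013
[301.23961096 354.51635721] [ 0.66648571 -0.00729958  0.085     ] 0.08362206049229433 31.909137972311694
```

View pics/w6.png

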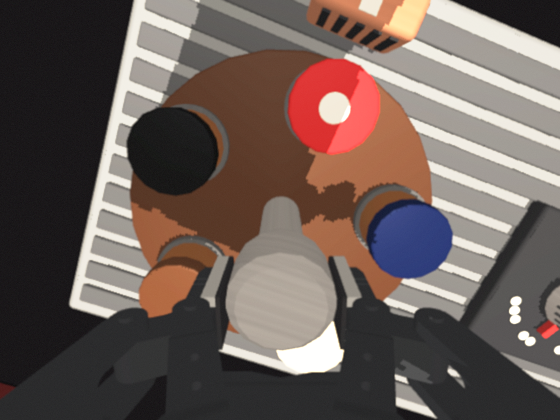

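The red lid's dot at (334,108) lies on the line from the knob to the outlet mark at (372,5). It measures 181.3° against a target of 181.6°, and the knob is held at 32 N. Handing in.

```bash
python3 -c "
from workcell import *
print(close_job())"
```

```text
the job is handed in; nothing more can be done
None
```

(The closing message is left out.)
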